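# Run the brake-pad shuttle up to the gauge

### The job

A stray socket and a stop pin are in the way of the gauge slide. Stand the socket upright in the steel parts tray and draw the pin straight up out of its bushing and stand it, fully down, in the empty hole of the wooden pin rack, in either order; only then push the carriage with the brake pad along the slide towards the gauge bridge until its spring detent snaps in and it stays fully home. Leave the other things on the bench where they are, and let go of everything.

Things in the scene. Friction and masses are not known exactly. Their poses are not given: they have to be found in the camera images.
- slide: the gauge slide, fixed to the bench: aluminium base 340 mm (its x) x 110 mm (its y). Origin: centre of its underside; z up; the carriage travels along its +x, towards the bridge. The base's flat top, the deck, is 45 mm above the bench; along each long edge runs a steel guide rail 8 mm wide, its top 58 mm above the bench
- bridge_beam (a point): middle of the dark steel gauge bridge, 115 mm above the bench, axes as the slide's. The bridge crosses the deck at slide x = +118 to +142 mm: beam 138 mm long (slide y), from 105 to 125 mm above the bench, legs just outside the rails, and on it a round dial gauge (52 mm diameter) up to 176 mm above the bench
- detent (a point): middle of the small block of the spring plunger (the detent) outside the rail on the slide's -y side, at slide x = +64 mm; with its cap it reaches 93 mm from the slide's centre line and 64 mm above the bench
- carriage (a joint): position of the carriage along the slide (m): 0 fully back, 0.21 fully home against its stop. Steel plate 100 x 85 mm, top 64 mm above the bench, brake pad on it up to 79 mm; front end at slide x = -60 mm + value, rear end at -160 mm + value. Friction about 1.5 N; the detent resists with about 5 to 12 N from 0.195 to 0.204, then pulls the carriage home and holds it
- push_plate (a point): centre of the upright steel push plate at the rear end of the carriage: 60 mm wide (slide y), 10 mm thick (slide x; rear face level with the carriage's rear end), from 63 to 109 mm above the bench; this point is 86 mm above the bench. Axes as the slide's
- pin_head (a point): centre of the round head of the steel stop pin: head 24 mm diameter, 30 mm high; below it a shank of 12 mm diameter, 60 mm long, with a slightly chamfered foot. z is the pin's axis, up. It stands in the bushing ahead of the carriage, 40 mm of the shank in the bore, the head from 65 to 95 mm above the bench. About 0.11 kg
- pin_foot (a point): centre of the pin's foot, 75 mm below the centre of its head
- bushing_mouth (a point): centre of the mouth of the bushing (13 mm bore, 40 mm deep, vertical) in the deck, 45 mm above the bench
- socket_mid (a point): centre, half-way up, of the stray socket: plain dark steel cylinder, 34 mm diameter, 50 mm high, standing on the deck between the pin and the bridge; about 0.22 kg
- tray_floor (a point): centre of the inner floor of the steel parts tray, 3 mm above the bench; the tray is fixed, 150 mm (its x) x 110 mm (its y) outside, walls 3 mm thick and 30 mm high above the bench. A smaller socket stands in it around x = -45 mm of the tray; the +x half is free
- rack_hole (a point): centre of the mouth of the empty middle hole in the wooden pin rack, 45 mm above the bench: 16 mm diameter, chamfered mouth, 35 mm deep. The rack is fixed, 160 mm (its x) x 60 mm (its y) x 45 mm high; two like pins stand in it for good, 55 mm either side of this hole along the rack's x, heads 24 mm in diameter from 70 to 100 mm above the bench
- socket_small: a smaller dark steel socket, standing, 26 mm diameter, 40 mm high, in the tray near one end; a bystander. Origin at its underside
- socket_mid_b: another dark steel socket, standing on the bench close beside the slide, 30 mm diameter, 38 mm high; a bystander. Origin at its underside
- grease_tin: white grease tin standing on the bench close beside the slide, 54 mm diameter, 110 mm high; a bystander. Origin at its underside
- tape_measure: yellow tape measure standing on the bench, about 72 x 32 x 68 mm high; a bystander. Origin at its underside
- bolt_jar: clear jar with a dark lid, 60 mm diameter, 85 mm high; a bystander. Origin at its underside
- spanner: open spanner lying flat, 190 mm long along its own x; a bystander. Origin at its underside
- driver: screwdriver lying, 200 mm long along its own x; a bystander. Origin at its underside
- mallet: hammer lying, 260 mm long along its own x; a bystander. Origin at its underside

How it is judged:
By the outcome, as a careful person would: the job done as asked, in the order asked, and still so for the second after the job is handed in, with the robot touching nothing.
It also fails if it takes over 72 s, if anything falls off the work surface, if the arm or the gripper's body presses on something with over 40 N, if the wrist force passes 120 N, or if a joint passes its speed limit or range.

### The arm

A 7-joint arm with a two-finger parallel gripper is mounted at the origin on the work surface. World frame = base frame: x ahead of the robot, y to its left, z up, the work surface at z = 0. Lengths are in m, angles in rad, forces in N, time in s.
With the tool pointing down it reaches from about 0.4 to 0.875 m from the base axis. Payload 6.5 kg.
Tool frame: the origin (TCP) lies at the very end of the fingers, on their centre line; the grasp point (between the pads) lies 19 mm behind it; z points along the fingers, y is the line along which they close (so a half turn about z gives the same grasp; the last joint's range is limited). The gripper opens to 85 mm and grips with 20 to 120 N. Pads are 22 mm wide; open, the fingers measure 114 mm over their backs; the gripper's body (76 mm by 85 mm) begins 54 mm behind the grasp point. The pads swing forward as they close: fully open they stand 13 mm farther back than shut.
Start: joints at [1.182, 0.536, -0.004, 1.538, 0.003, 1.067, -0.071], TCP at [0.206, -0.616, 0.231] pointing down, gripper open.
Joint ranges: [-2.7, 2.7], [-0.37, 2.16], [-1.27, 1.26], [0.24, 2.4], [-1.31, 4.45], [0.19, 1.91], [-2.76, 2.76]. Speed limits (rad/s): [2.39, 2.39, 3.14, 3.14, 3.14, 3.14, 3.14].

### API

Orientations are given as a rotation vector (axis times angle).
In Python, from cell import robot gives the robot as it stands.
- The arm moves only by the tool arm_command, never from a script. Its argument "motion" is one flat list of numbers, 5 for each row, row after row: the shift along the tool's x, y, z in units of 200 mm (1.0 is 200 mm), then the turn about the tool's z in units of pi/2 rad (1.0 is pi/2 rad), then the gripper's target within -1 to 1 (fully open at 1, half-way at 0, shut at -1). A call has 1 to 10 rows; each row is the pose to reach, as a shift and turn from the pose commanded when the call began, along the tool's axes at that moment; what a row does not reach only later rows make up. A row lasts 1/12 s, in which the tool goes at most 41.7 mm and 7.16 degrees, less where a joint would pass 70% of its speed; a pose out of reach is approached as far as the arm can. A call with a number of a shift or a turn outside -1 to 1 is refused whole. A call with a gripper value outside its range is refused whole. The fingers move at their own pace and stop on an object; "grip_force" is the grip in N (left out, the last holds). Time passes only in rows, so rows that repeat a pose let the fingers close. It gives the time, the measured TCP pose, the force, the opening and the grip force at its end, in the units of the state.
- robot.sense(): the state, without advancing time (a new reading comes with each control period).
- robot.snapshot(name): name is "side" or "top" or "wrist"; returns a dict with "img" (480x640x3 uint8, blue, green, red), "z_map" (480x640 float32, m along the optical axis (not along the pixel's ray), 0 where there is no reading), "fx", "fy", "cx", "cy" (pixels), "rvec" (rotation vector, rad) and "tvec" (3), from world to camera coordinates, as OpenCV has them; the wrist camera has in their place "mount" (4x4, takes a point from camera to tool coordinates, whose origin is the TCP and whose axes are the flange's). Camera axes: x right, y down, z forward; pixel columns grow to the right and rows downward; lengths in m; the calibration is good to about 2 mm. A picture is of the moment at which its call begins: read the wrist's pose just before it.
- robot.close_job(): hands the job in; it is judged then, once.
Trained networks look in the newest picture that a camera, given by its name, has taken for a name from the list of things; names that differ only in an ending like _2 or _b are one class to them, and where a whole thing is asked for, a point or a joint stands for the part that bears it (a point fixed in the world has none). Each returns a list of dicts, best first, with "conf" (0 to 1); they miss things now and then, are a little off and sometimes report something else, mostly with a low value. They report only what shows in the picture. A call takes as long as a camera call.
- robot.masks_of(name, camera): "pixels" (480x640 bool, what is visible of it).
- robot.place_of(name, camera): "position" ([x, y, z] in m, in world coordinates, good to about 4 mm: a listed point, or the origin of a listed thing).
The state is a dict: "time": time; "joints": joint angles; "joint_vel": joint speeds; "effort": joint torques, N m; "eef_pos": TCP position; "tool_rot": TCP orientation; "ft_force": force on the tool from outside, world axes, zero at the start; "torque": the same for the moment, N m; "grip_width": finger opening in m; "gripper_force": force on a finger pad.
Only numpy, scipy, OpenCV 4.12 (cv2) and the standard library are available. Lean on these libraries where they do the work, as an engineer would, in place of code of your own. Each camera call takes 0.05 s, during which the arm holds its last target. There are 200 camera calls.

## Working session

There is one attempt and no reset: what is moved stays moved. The work goes in short steps, Python scripts to look and compute and a tool call to move; the robot and the scene stay as the last step left them, time stands still between calls to the robot, and variables do not carry over. Pictures are saved under pics/ and viewed, at most 10 in all, crops included, and the job is handed in when it is done.

Besides the shell and the picture viewer there is one more tool, called as name(argument=value, ...), one argument or row to a line, values as JSON. arm_command: Moves the arm, as the interface text tells. Shifts and turns lie within -1 to 1; 1 stands for 200 mm of shift or pi/2 rad of turn. Its arguments: {"type":"object","properties":{"motion":{"type":"array","items":{"type":"number"}},"grip_force":{"type":"number"}},"required":["motion"]}

```bash
mkdir -p pics; ls
python3 - <<'E'
from cell import robot
import cv2,numpy as np
s=robot.sense();print(s)
for c in("top","side"):
    d=robot.snapshot(c);cv2.imwrite(f"pics/{c}0.png",d["img"])
    for n in "slide bridge_beam detent push_plate pin_head pin_foot bushing_mouth socket_mid tray_floor rack_hole socket_small grease_tin tape_measure bolt_jar spanner driver mallet".split():
        r=robot.place_of(n,c)
        print(c,n,[(np.round(x["position"],3).tolist(),round(x["conf"],2)) for x in r[:3]])
E
```

```text
pics
{'time': 0.0, 'joints': array([ 1.18181038,  0.53718285, -0.00440536,  1.5388657 ,  0.00259385,
        1.06732359, -0.07118744]), 'joint_vel': array([ 0.00085572,  0.00239795, -0.00034268,  0.00142732, -0.00119172,
       -0.00065291, -0.00122552]), 'effort': array([ 3.79077437e-04, -5.83414721e+01,  1.04887202e+00, -2.59106183e+01,
        1.23812506e-02,  9.55807714e-03,  1.63112907e-05]), 'eef_pos': array([ 0.20594812, -0.61583737,  0.2304055 ]), 'tool_rot': array([-3.09905225e+00, -5.04637886e-01,  6.65557785e-04]), 'ft_force': array([-0.14051715,  0.47077139, -0.0733976 ]), 'torque': array([ 0.0130082 , -0.05632548, -0.03586807]), 'gripper_force': 0.0, 'grip_width': 0.0850831356895915}
top slide [([0.564, 0.014, 0.001], 0.65), ([0.704, 0.25, -0.004], 0.62)]
top bridge_beam [([0.602, 0.135, 0.113], 0.63), ([0.565, 0.005, 0.08], 0.56)]
top detent [([0.648, 0.056, 0.055], 0.6)]
top push_plate [([0.527, -0.117, 0.086], 0.58), ([0.564, 0.015, 0.001], 0.54)]
top pin_head [([0.568, 0.003, 0.082], 0.53)]
top pin_foot [([0.649, 0.057, 0.052], 0.4), ([0.576, 0.064, 0.072], 0.31), ([
[... 928 characters left out ...]
6), ([0.545, 0.343, 0.043], 0.38)]
side pin_foot [([0.566, 0.011, 0.01], 0.67)]
side bushing_mouth []
side socket_mid [([0.573, 0.07, 0.069], 0.56), ([0.452, 0.002, -0.004], 0.45)]
side tray_floor [([0.53, -0.331, 0.003], 0.94)]
side rack_hole [([0.681, -0.057, -0.001], 0.71), ([0.546, 0.339, 0.045], 0.56)]
side socket_small [([0.486, -0.321, 0.001], 0.72)]
side grease_tin [([0.679, -0.055, -0.002], 0.87)]
side tape_measure [([0.768, -0.067, -0.001], 0.75), ([0.646, 0.058, 0.054], 0.37)]
side bolt_jar [([0.704, 0.253, 0.0], 0.97)]
side spanner [([0.724, -0.252, -0.0], 0.76), ([0.525, -0.117, 0.086], 0.52)]
side driver [([0.304, 0.337, 0.0], 0.88)]
side mallet [([0.302, -0.326, 0.001], 0.68)]
```

View pics/top0.png

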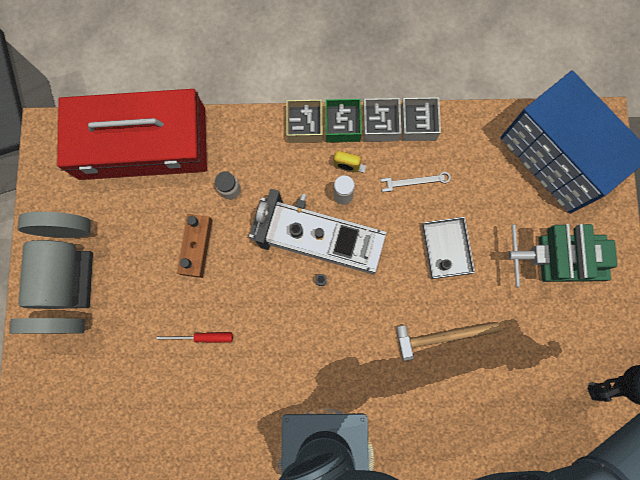

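View pics/side0.png

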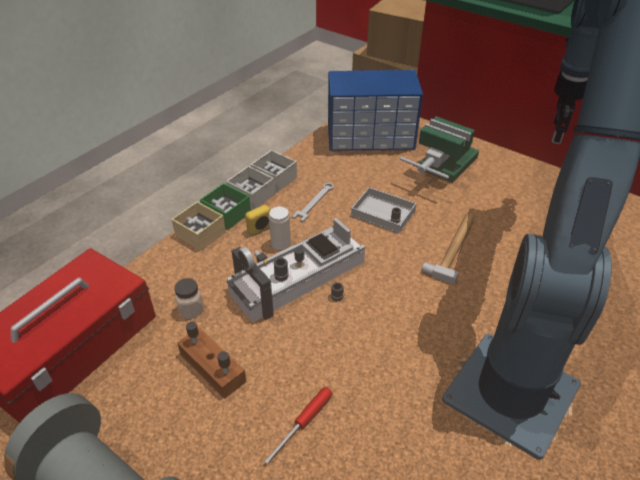

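Both views agree with the networks. In the top view the pin is at (319,233), the socket at (296,229), the bridge at (265,220), the tray at (447,248) and the rack hole at (193,245). I'll write a helper and move over the socket.

```bash
cat > h.py <<'E'
from cell import robot
import numpy as np, cv2
from scipy.spatial.transform import Rotation as R
def go(x,y,z,yaw=None,pose=None):
    """tool-frame shift (units 200mm) and turn (units pi/2) to world TCP x,y,z with tool-x heading yaw (deg, mod 180)"""
    s=robot.sense(); p,r=s["eef_pos"],R.from_rotvec(s["tool_rot"])
    d=r.inv().apply(np.array([x,y,z])-p)/0.2; m=r.as_matrix(); h=np.degrees(np.arctan2(m[1,0],m[0,0]))
    t=0 if yaw is None else -((yaw-h+90)%180-90)/90
    print("pos",p.round(4),"head",h.round(2),"tilt",m[:,2].round(3),"j7",s["joints"][6].round(2),"grip",round(s["grip_width"],4),"F",s["ft_force"].round(1),"| shift",d.round(3),"turn",round(t,3),"t",s["time"])
def wrist(name=None):
    s=robot.sense(); d=robot.snapshot("wrist")
    T=np.eye(4);T[:3,:3]=R.from_rotvec(s["tool_rot"]).as_matrix();T[:3,3]=s["eef_pos"]
    d["T"]=T@d["mount"]
    if name: cv2.imwrite(f"pics/{name}.png",d["img"])
    z=d["z_map"];v,u=np.mgrid[:480,:640]
    P=np.stack([(u-d["cx"])*z/d["fx"],(v-d["cy"])*z/d["fy"],z],-1)
    W=P@d["T"][:3,:3].T+d["T"][:3,3]; W[z==0]=np.nan
    d["W"]=W; return d
def disc(W,x,y,r,z0,z1):
    """min-enclosing circle / centroid of top surface points within r of (x,y) and heights z0..z1"""
    m=(np.hypot(W[...,0]-x,W[...,1]-y)<r)&(W[...,2]>z0)&(W[...,2]<z1)
    q=W[m]
    if len(q)<10: print("few",len(q));return
    (cx,cy),rr=cv2.minEnclosingCircle(q[:,:2].astype(np.float32))
    print("n",len(q),"circle",round(cx,4),round(cy,4),round(rr,4),"mean",q.mean(0).round(4),"ztop",np.percentile(q[:,2],95).round(4))
E
python3 -c "
from h import *
go(.568,.03,.26,73)"
```

```text
pos [ 0.2062 -0.6164  0.2313] head 18.5 tilt [-0. -0. -1.] j7 -0.07 grip 0.0854 F [-0.6  0.2  0.6] | shift [ 2.741 -2.491 -0.144] turn -0.606 t 1.8
```

arm_command(
  motion=[0.95, -0.85, -0.15, 0, 1, 0.95, -0.85, -0.15, 0, 1, 0.95, -0.85, -0.15, 0, 1, 0.95, -0.85, -0.15, 0, 1, 0.95, -0.85, -0.15, 0, 1, 0.95, -0.85, -0.15, 0, 1, 0.95, -0.85, -0.15, 0, 1, 0.95, -0.85, -0.15, 0, 1],
)

```text
time: 2.47
eef_pos: [0.3349, -0.3922, 0.262]
tool_rot: [3.099, 0.515, 0.002]
ft_force: [0.3, -0.7, 0.5]
grip_width: 0.0853
gripper_force: 0.0
```

arm_command(
  motion=[0.9, -0.82, 0, 0, 1, 0.9, -0.82, 0, 0, 1, 0.9, -0.82, 0, 0, 1, 0.9, -0.82, 0, 0, 1, 0.9, -0.82, 0, 0, 1, 0.9, -0.82, 0, 0, 1, 0.9, -0.82, 0, 0, 1, 0.9, -0.82, 0, 0, 1],
)

```text
time: 3.13
eef_pos: [0.4518, -0.1821, 0.2612]
tool_rot: [3.1, 0.509, 0.0]
ft_force: [-0.9, -0.9, 0.2]
grip_width: 0.0853
gripper_force: 0.0
```

arm_command(
  motion=[0.89, -0.82, 0, -0.606, 1, 0.89, -0.82, 0, -0.606, 1, 0.89, -0.82, 0, -0.606, 1, 0.89, -0.82, 0, -0.606, 1, 0.89, -0.82, 0, -0.606, 1, 0.89, -0.82, 0, -0.606, 1, 0.89, -0.82, 0, -0.606, 1, 0.89, -0.82, 0, -0.606, 1, 0.89, -0.82, 0, -0.606, 1, 0.89, -0.82, 0, -0.606, 1],
)

```text
time: 3.97
eef_pos: [0.568, 0.0267, 0.2608]
tool_rot: [2.53, 1.861, -0.002]
ft_force: [-0.7, 0.1, -0.7]
grip_width: 0.0852
gripper_force: 0.0
```

```bash
python3 -c "
from h import *
d=wrist('w0');W=d['W']
disc(W,.566,.008,.022,.088,.105)
disc(W,.574,.068,.025,.088,.105)
for n in 'slide bridge_beam push_plate pin_head socket_mid'.split():
    print(n,[(np.round(x['position'],4).tolist(),round(x['conf'],2)) for x in robot.place_of(n,'wrist')[:2]])
# rail direction
m=(W[...,2]>.054)&(W[...,2]<.061)
q=W[m][:,:2]; b=cv2.minAreaRect(q.astype(np.float32)); print(len(q),b)
go(.574,.068,.2,73)"
```

```text
n 731 circle 0.5654 0.0078 0.0121 mean [0.5656 0.0087 0.0945] ztop 0.096
n 1644 circle 0.5748 0.0667 0.017 mean [0.5748 0.0671 0.0951] ztop 0.0965
slide [([0.5682, 0.0098, -0.0018], 0.56)]
bridge_beam [([0.6028, 0.1338, 0.1174], 0.69)]
push_plate [([0.5249, -0.1157, 0.08], 0.79), ([0.5702, 0.0673, 0.0701], 0.63)]
pin_head [([0.5604, 0.0089, 0.0795], 0.59)]
socket_mid [([0.5727, 0.0688, 0.0704], 0.73)]
8818 ((0.6597521305084229, -0.013543471693992615), (0.3403875231742859, 0.3232126832008362), 74.33982849121094)
pos [0.5679 0.0292 0.2614] head 72.95 tilt [ 0. -0. -1.] j7 -0.62 grip 0.085 F [ 0.  -0.1  0.3] | shift [ 0.195 -0.028  0.307] turn -0.001 t 4.2667
```

View pics/w0.png

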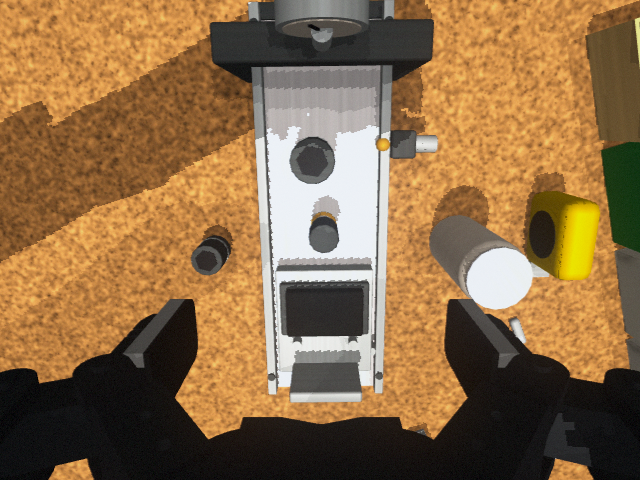

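The wrist view shows the socket at (313,159), 0.575/0.067, and the pin at (324,233), 0.5655/0.008. The space either side of the socket is clear for a grasp across the slide.

arm_command(
  motion=[0.195, -0.025, 0.5, 0, 0.4, 0.195, -0.025, 0.5, 0, 0.4, 0.195, -0.025, 0.5, 0, 0.4, 0.195, -0.025, 0.7, 0, 0.4, 0.195, -0.025, 0.8, 0, 0.4, 0.195, -0.025, 0.88, 0, 0.4, 0.195, -0.025, 0.94, 0, 0.4, 0.195, -0.025, 0.97, 0, 0.4, 0.195, -0.025, 0.98, 0, 0.4, 0.195, -0.025, 0.98, 0, 0.4],
)

```text
time: 5.1
eef_pos: [0.5748, 0.0685, 0.0656]
tool_rot: [2.525, 1.869, 0.001]
ft_force: [1.0, -0.6, 0.6]
grip_width: 0.0596
gripper_force: 0.0
```

```bash
python3 -c "
from h import *
go(.5748,.0668,.065,73.5)"
```

```text
pos [0.5748 0.0685 0.0656] head 73.03 tilt [ 0.001  0.    -1.   ] j7 -0.82 grip 0.0596 F [ 1.  -0.6  0.6] | shift [-0.008  0.002  0.003] turn -0.005 t 5.1
```

Now I'll grip it and lift.

arm_command(
  motion=[0, 0, 0, 0, -0.5, 0, 0, 0, 0, -0.5, 0, 0, 0, 0, -0.5, 0, 0, 0, 0, -0.5, 0, 0, 0, 0, -0.5, 0, 0, 0, 0, -0.5],
  grip_force=40,
)

```text
time: 5.6
eef_pos: [0.5753, 0.0685, 0.0665]
tool_rot: [2.524, 1.869, 0.002]
ft_force: [-1.2, 0.6, 7.2]
grip_width: 0.0328
gripper_force: 39.7
```

arm_command(
  motion=[0, 0, -0.1, 0, -0.5, 0, 0, -0.25, 0, -0.5, 0, 0, -0.4, 0, -0.5, 0, 0, -0.6, 0, -0.5, 0, 0, -0.8, 0, -0.5, 0, 0, -0.8, 0, -0.5],
)

```text
time: 6.1
eef_pos: [0.5789, 0.0698, 0.2335]
tool_rot: [2.52, 1.866, 0.018]
ft_force: [1.1, 0.7, -2.2]
grip_width: 0.0327
gripper_force: 40.6
```

```bash
python3 -c "
from h import *
go(.565,-.339,.225,78);go(.565,-.339,.1,-12)"
```

```text
pos [0.5789 0.0698 0.2335] head 73.03 tilt [ 0.013  0.002 -1.   ] j7 -0.71 grip 0.0327 F [ 1.1  0.7 -2.2] | shift [-1.975  0.53   0.038] turn -0.055 t 6.1
pos [0.5789 0.0698 0.2335] head 73.03 tilt [ 0.013  0.002 -1.   ] j7 -0.71 grip 0.0327 F [ 1.1  0.7 -2.2] | shift [-1.979  0.522  0.663] turn 0.945 t 6.1
```

arm_command(
  motion=[-0.99, 0.26, 0.02, 0, -0.5, -0.99, 0.26, 0.02, 0, -0.5, -0.99, 0.26, 0.02, 0, -0.5, -0.99, 0.26, 0.02, 0, -0.5, -0.99, 0.26, 0.02, 0, -0.5, -0.99, 0.26, 0.02, 0, -0.5, -0.99, 0.26, 0.02, 0, -0.5],
)

```text
time: 6.68
eef_pos: [0.5656, -0.1396, 0.2208]
tool_rot: [2.53, 1.862, -0.002]
ft_force: [0.2, 1.6, -2.4]
grip_width: 0.0326
gripper_force: 40.5
```

arm_command(
  motion=[-0.98, 0.26, 0.02, 0.945, -0.5, -0.98, 0.26, 0.02, 0.945, -0.5, -0.98, 0.26, 0.02, 0.945, -0.5, -0.98, 0.26, 0.02, 0.945, -0.5, -0.98, 0.26, 0.02, 0.945, -0.5, -0.98, 0.26, 0.02, 0.945, -0.5, -0.98, 0.26, 0.02, 0.945, -0.5, -0.98, 0.26, 0.02, 0.945, -0.5, -0.98, 0.26, 0.02, 0.945, -0.5, -0.98, 0.26, 0.02, 0.945, -0.5],
)

```text
time: 7.52
eef_pos: [0.5599, -0.3365, 0.217]
tool_rot: [-3.14, -0.033, -0.0]
ft_force: [-0.2, -0.4, -1.9]
grip_width: 0.0322
gripper_force: 40.5
```

```bash
python3 -c "
from h import *
d=wrist('w1');W=d['W']
m=(W[...,2]>.024)&(W[...,2]<.036)&(np.hypot(W[...,0]-.531,W[...,1]+.331)<.11)
q=W[m][:,:2]; print(len(q),cv2.minAreaRect(q.astype(np.float32)))
disc(W,.485,-.32,.03,.037,.05)
for n in 'tray_floor socket_mid'.split():
    print(n,[(np.round(x['position'],4).tolist(),round(x['conf'],2)) for x in robot.place_of(n,'wrist')[:2]])
go(.565,-.339,.1,-12)"
```

```text
1793 ((0.5488700866699219, -0.3289589583873749), (0.11764901876449585, 0.11025157570838928), 7.067405700683594)
few 0
tray_floor [([0.5324, -0.3345, 0.0033], 0.94)]
socket_mid [([0.5569, -0.3369, 0.2211], 0.85)]
pos [ 0.5598 -0.3368  0.2171] head 1.74 tilt [-0.     0.001 -1.   ] j7 -1.12 grip 0.0328 F [-0.9  0.5 -2.4] | shift [0.026 0.012 0.586] turn 0.153 t 7.6667
```

View pics/w1.png

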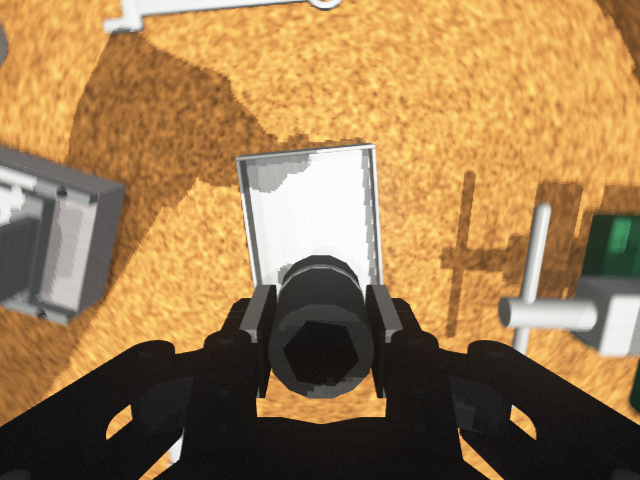

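The tray's x axis heads about +7°, and its free half is centred near (0.565, −0.327). The socket is held straight, at (321,320).

```bash
python3 -c "
from h import *
go(.5645,-.327,.026,7)"
```

```text
pos [ 0.5598 -0.3368  0.2171] head 1.74 tilt [-0.     0.001 -1.   ] j7 -1.12 grip 0.0328 F [-0.9  0.5 -2.4] | shift [ 0.025 -0.048  0.956] turn -0.058 t 7.6667
```

arm_command(
  motion=[0.025, -0.048, 0.2, -0.058, -0.5, 0.025, -0.048, 0.4, -0.058, -0.5, 0.025, -0.048, 0.6, -0.058, -0.5, 0.025, -0.048, 0.75, -0.058, -0.5, 0.025, -0.048, 0.84, -0.058, -0.5, 0.025, -0.048, 0.89, -0.058, -0.5, 0.025, -0.048, 0.92, -0.058, -0.5, 0.025, -0.048, 0.94, -0.058, -0.5, 0.025, -0.048, 0.955, -0.058, -0.5, 0.025, -0.048, 0.96, -0.058, -0.5],
)

```text
time: 8.5
eef_pos: [0.5646, -0.3293, 0.0262]
tool_rot: [3.135, 0.183, 0.003]
ft_force: [0.1, 0.3, -1.7]
grip_width: 0.0326
gripper_force: 40.6
```

```bash
python3 -c "
from h import *
go(.5645,-.327,.025,7)"
```

```text
pos [ 0.5646 -0.3293  0.0262] head 6.68 tilt [ 0.002 -0.001 -1.   ] j7 -1.09 grip 0.0326 F [ 0.1  0.3 -1.7] | shift [ 0.001 -0.012  0.006] turn -0.004 t 8.5
```

arm_command(
  motion=[0, 0, 0.006, 0, -0.5, 0, 0, 0.01, 0, -0.5, 0, 0, 0.012, 0, -0.5, 0, 0, 0.012, 0, -0.5],
)

```text
time: 8.83
eef_pos: [0.5646, -0.3294, 0.0246]
tool_rot: [3.135, 0.182, 0.002]
ft_force: [-1.0, 0.9, 5.7]
grip_width: 0.033
gripper_force: 41.3
```

Contact with the tray floor. I'll release and rise.

arm_command(
  motion=[0, 0, 0, 0, 0.2, 0, 0, 0, 0, 0.2, 0, 0, 0, 0, 0.2, 0, 0, 0, 0, 0.2, 0, 0, -0.1, 0, 0.2, 0, 0, -0.25, 0, 0.2, 0, 0, -0.5, 0, 0.2, 0, 0, -0.8, 0, 0.2, 0, 0, -0.98, 0, 0.3, 0, 0, -0.98, 0, 0.4],
)

```text
time: 9.67
eef_pos: [0.5658, -0.33, 0.2248]
tool_rot: [3.133, 0.181, 0.01]
ft_force: [0.3, -0.3, -0.4]
grip_width: 0.06
gripper_force: 0.0
```

```bash
python3 -c "
from h import *
d=wrist();disc(d['W'],.5645,-.329,.03,.045,.06)
go(.5655,.0082,.235,73.5)"
```

```text
n 1459 circle 0.5634 -0.3291 0.0171 mean [ 0.5644 -0.329   0.053 ] ztop 0.0545
pos [ 0.5673 -0.3309  0.2276] head 6.62 tilt [ 0.011 -0.005 -1.   ] j7 -1.06 grip 0.0596 F [ 1.9 -1.4  2. ] | shift [ 0.187 -1.685 -0.046] turn -0.743 t 9.7167
```

arm_command(
  motion=[0.09, -0.84, -0.04, 0, 0.4, 0.09, -0.84, -0.04, 0, 0.4, 0.09, -0.84, -0.04, 0, 0.4, 0.09, -0.84, -0.04, 0, 0.4, 0.09, -0.84, -0.04, 0, 0.4, 0.09, -0.84, -0.04, 0, 0.4],
)

```text
time: 10.22
eef_pos: [0.5626, -0.1561, 0.2269]
tool_rot: [-3.134, -0.191, -0.0]
ft_force: [0.2, -0.6, -0.7]
grip_width: 0.06
gripper_force: 0.0
```

arm_command(
  motion=[0.1, -0.84, 0, -0.743, 0.4, 0.1, -0.84, 0, -0.743, 0.4, 0.1, -0.84, 0, -0.743, 0.4, 0.1, -0.84, 0, -0.743, 0.4, 0.1, -0.84, 0, -0.743, 0.4, 0.1, -0.84, 0, -0.743, 0.4, 0.1, -0.84, 0, -0.743, 0.4, 0.1, -0.84, 0, -0.743, 0.4, 0.1, -0.84, 0, -0.743, 0.4, 0.1, -0.84, 0, -0.743, 0.4],
)

```text
time: 11.05
eef_pos: [0.5629, 0.007, 0.2263]
tool_rot: [2.513, 1.885, -0.001]
ft_force: [0.1, -0.2, 0.1]
grip_width: 0.0599
gripper_force: 0.0
```

```bash
python3 -c "
from h import *
d=wrist();disc(d['W'],.5655,.008,.022,.088,.105)
go(.5655,.0082,.062,73.5)"
```

```text
n 942 circle 0.5654 0.0076 0.012 mean [0.5655 0.0084 0.0945] ztop 0.0958
pos [0.5629 0.007  0.2263] head 73.66 tilt [-0.001 -0.001 -1.   ] j7 -0.58 grip 0.0597 F [-0.5 -0.1 -0.5] | shift [0.01  0.011 0.822] turn 0.002 t 11.1
```

arm_command(
  motion=[0.012, 0.011, 0.2, 0, 0.4, 0.012, 0.011, 0.4, 0, 0.4, 0.012, 0.011, 0.55, 0, 0.4, 0.012, 0.011, 0.67, 0, 0.4, 0.012, 0.011, 0.75, 0, 0.4, 0.012, 0.011, 0.79, 0, 0.4, 0.012, 0.011, 0.81, 0, 0.4, 0.012, 0.011, 0.82, 0, 0.4, 0.012, 0.011, 0.82, 0, 0.4],
)

```text
time: 11.85
eef_pos: [0.5661, 0.0105, 0.0634]
tool_rot: [2.517, 1.878, 0.001]
ft_force: [0.5, 0.2, 1.0]
grip_width: 0.0596
gripper_force: 0.0
```

arm_command(
  motion=[0, 0, 0, 0, -0.7, 0, 0, 0, 0, -0.7, 0, 0, 0, 0, -0.7, 0, 0, 0, 0, -0.7, 0, 0, 0, 0, -0.7, 0, 0, 0, 0, -0.7, 0, 0, 0, 0, -0.7],
  grip_force=40,
)

```text
time: 12.43
eef_pos: [0.566, 0.0109, 0.0638]
tool_rot: [2.516, 1.879, 0.001]
ft_force: [-1.3, 0.6, 6.4]
grip_width: 0.0225
gripper_force: 39.0
```

```bash
python3 -c "
from h import *
go(.5655,.0082,.062,73.5)"
```

```text
pos [0.566  0.0109 0.0638] head 73.51 tilt [ 0.001 -0.    -1.   ] j7 -0.7 grip 0.0225 F [-1.3  0.6  6.4] | shift [-0.014  0.001  0.009] turn 0.0 t 12.4333
```

arm_command(
  motion=[0, 0, -0.02, 0, -0.7, 0, 0, -0.05, 0, -0.7, 0, 0, -0.08, 0, -0.7, 0, 0, -0.11, 0, -0.7, 0, 0, -0.14, 0, -0.7, 0, 0, -0.17, 0, -0.7, 0, 0, -0.2, 0, -0.7, 0, 0, -0.23, 0, -0.7, 0, 0, -0.26, 0, -0.7, 0, 0, -0.29, 0, -0.7],
)

```text
time: 13.27
eef_pos: [0.5655, 0.0108, 0.1215]
tool_rot: [-2.517, -1.88, -0.0]
ft_force: [0.8, 0.2, -1.1]
grip_width: 0.0226
gripper_force: 39.4
```

arm_command(
  motion=[0, 0, -0.1, 0, -0.7, 0, 0, -0.2, 0, -0.7, 0, 0, -0.35, 0, -0.7, 0, 0, -0.5, 0, -0.7, 0, 0, -0.65, 0, -0.7, 0, 0, -0.65, 0, -0.7, 0, 0, -0.65, 0, -0.7],
)

```text
time: 13.85
eef_pos: [0.5665, 0.0109, 0.2529]
tool_rot: [2.515, 1.878, 0.005]
ft_force: [-0.0, -0.4, -1.5]
grip_width: 0.0228
gripper_force: 39.4
```

```bash
python3 -c "
from h import *
for c in ('top','side'):
  robot.snapshot(c)
  for n in ('pin_head','pin_foot','rack_hole'): print(c,n,[(np.round(x['position'],4).tolist(),round(x['conf'],2)) for x in robot.place_of(n,c)[:3]])
go(.544,.2,.255,0)"
```

```text
top pin_head [([0.7039, 0.2506, -0.0039], 0.71)]
top pin_foot [([0.3031, 0.3327, 0.0049], 0.21)]
top rack_hole []
side pin_head [([0.5637, 0.0111, 0.0003], 0.57), ([0.5454, 0.3406, 0.0459], 0.48), ([0.5625, 0.0096, 0.269], 0.4)]
side pin_foot [([0.5627, 0.0107, 0.1917], 0.44)]
side rack_hole [([0.5595, -0.3279, 0.0271], 0.6), ([0.5444, 0.3401, 0.0438], 0.57)]
pos [0.565  0.0108 0.2501] head 73.51 tilt [-0.002  0.    -1.   ] j7 -0.58 grip 0.023 F [ 0.5  0.3 -1.2] | shift [ 0.877 -0.369 -0.024] turn 0.817 t 14.25
```

arm_command(
  motion=[0.83, -0.58, -0.1, 0, -0.7, 0.83, -0.58, -0.1, 0, -0.7, 0.83, -0.58, -0.1, 0, -0.7, 0.83, -0.58, -0.1, 0, -0.7, 0.83, -0.58, -0.1, 0, -0.7, 0.83, -0.58, -0.1, 0, -0.7, 0.83, -0.58, -0.1, 0, -0.7],
)

```text
time: 14.83
eef_pos: [0.5003, 0.2056, 0.271]
tool_rot: [-2.511, -1.886, -0.001]
ft_force: [0.4, -0.6, -1.2]
grip_width: 0.0229
gripper_force: 39.5
```

arm_command(
  motion=[0.64, -0.25, 0, 0.7, -0.7, 0.64, -0.25, 0, 0.7, -0.7, 0.64, -0.25, 0, 0.7, -0.7, 0.64, -0.25, 0, 0.7, -0.7, 0.64, -0.25, 0, 0.7, -0.7, 0.64, -0.25, 0, 0.7, -0.7, 0.64, -0.25, 0, 0.7, -0.7, 0.64, -0.25, 0, 0.7, -0.7, 0.64, -0.25, 0, 0.7, -0.7, 0.64, -0.25, 0, 0.7, -0.7],
)

```text
time: 15.67
eef_pos: [0.4908, 0.338, 0.2703]
tool_rot: [3.128, 0.277, -0.0]
ft_force: [-0.1, -0.2, -0.8]
grip_width: 0.023
gripper_force: 39.5
```

```bash
python3 -c "
from h import *
d=wrist('w2');W=d['W']
m=(W[...,2]>.035)&(W[...,2]<.055)&(np.hypot(W[...,0]-.543,W[...,1]-.34)<.12)
q=W[m][:,:2]; print(len(q),cv2.minAreaRect(q.astype(np.float32)))
m=(W[...,2]>.09)&(W[...,2]<.108)&(np.hypot(W[...,0]-.543,W[...,1]-.34)<.1)
n,l,st,c=cv2.connectedComponentsWithStats(m.astype(np.uint8))
for i in range(1,n):
  if st[i,4]>80: p=W[l==i]; print(st[i],p.mean(0).round(4),cv2.minEnclosingCircle(p[:,:2].astype(np.float32)))
for n in ('rack_hole','pin_head','pin_foot'): print(n,[(np.round(x['position'],4).tolist(),round(x['conf'],2)) for x in robot.place_of(n,'wrist')[:3]])
go(.544,.34,.27,0)"
```

```text
11098 ((0.5459898710250854, 0.3396349549293518), (0.06021625176072121, 0.1603909730911255), 82.0172119140625)
[339  49  34  36 959] [0.5999 0.3323 0.0996] ((0.6001218557357788, 0.33194491267204285), 0.011934597045183182)
[294 195  30  31 748] [0.4926 0.3474 0.0995] ((0.4917534291744232, 0.3474422097206116), 0.011892284266650677)
rack_hole [([0.5451, 0.3378, 0.0428], 0.87)]
pin_head [([0.4856, 0.3395, 0.2912], 0.88)]
pin_foot [([0.485, 0.3371, 0.213], 0.57)]
pos [0.4902 0.3391 0.2706] head 10.62 tilt [-0.    -0.001 -1.   ] j7 -2.21 grip 0.0229 F [-0.1  0.4 -0.6] | shift [0.265 0.045 0.003] turn 0.118 t 15.8667
```

View pics/w2.png

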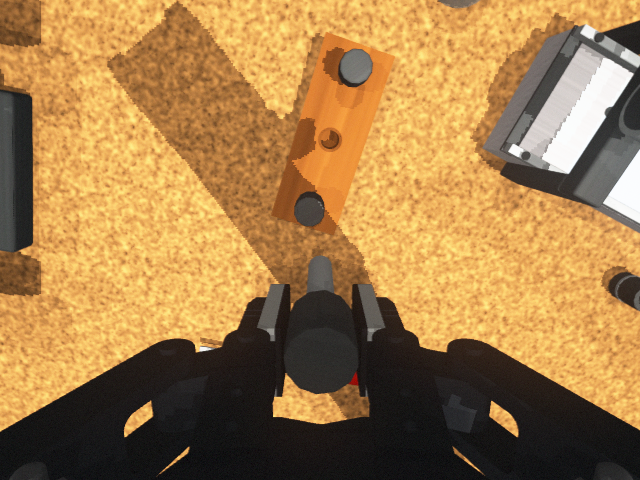

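The rack's pins are at (356,67) and (309,209) and the hole is at (330,139), at about (0.546, 0.340). I'll measure the held pin relative to the TCP.

```bash
python3 -c "
from h import *
s=robot.sense();d=wrist();W=d['W'];Rm=R.from_rotvec(s['tool_rot'])
L=(W-s['eef_pos'])@Rm.as_matrix()
m=(np.hypot(L[...,0],L[...,1])<.02)
for a,b in((-.045,-.028),(-.028,-.005),(0,.02),(.02,.04),(.04,.058),(.058,.07)):
  q=L[m&(L[...,2]>a)&(L[...,2]<b)]
  if len(q)>5: print(a,b,len(q),'x',q[:,0].min().round(4),q[:,0].max().round(4),'y',q[:,1].min().round(4),q[:,1].max().round(4),'z',np.percentile(q[:,2],[5,95]).round(4),cv2.minEnclosingCircle(q[:,:2].astype(np.float32)))
W2=W; v,u=139,330
print('hole px',W[v-14:v+15:4,u].round(3))
# hole: board-plane intersection of hole-mask pixels below the top
Z=W[100:180,290:370]; h=(Z[...,2]<.038)&(np.hypot(Z[...,0]-.546,Z[...,1]-.34)<.015)
print(h.sum())
"
```

```text
-0.045 -0.028 6542 x -0.0148 0.0136 y -0.0161 0.0161 z [-0.0405 -0.0294] ((0.0022653224878013134, 4.4273216190049425e-05), 0.01873384229838848)
-0.028 -0.005 3074 x -0.0103 0.0131 y -0.016 0.016 z [-0.0272 -0.0066] ((0.0034809396602213383, 4.7419102884305175e-06), 0.01816152036190033)
0 0.02 167 x -0.0013 0.0038 y -0.0113 0.0054 z [0.0124 0.0196] ((-0.0005480839172378182, -0.002930541057139635), 0.008436045609414577)
0.02 0.04 402 x -0.0026 0.0039 y -0.0061 0.0057 z [0.0208 0.0387] ((-0.002068608533591032, -0.00020698970183730125), 0.0060439445078372955)
0.04 0.058 257 x -0.0028 0.0039 y -0.0062 0.0056 z [0.0408 0.0562] ((-0.0019235718064010143, -0.0002740363124758005), 0.006069949362426996)
hole px [[0.557 0.343 0.046]
 [0.554 0.343 0.042]
 [0.55  0.341 0.009]
 [0.546 0.341 0.009]
 [0.543 0.34  0.009]
 [0.539 0.339 0.008]
 [0.537 0.34  0.045]
 [0.534 0.339 0.046]]
258
```

```bash
python3 -c "
from h import *
go(.548,.3401,.115)"
```

```text
pos [0.4901 0.3393 0.2707] head 10.6 tilt [-0. -0. -1.] j7 -2.21 grip 0.0227 F [-0.2 -0.9 -1.3] | shift [0.286 0.049 0.778] turn 0 t 15.9167
```

arm_command(
  motion=[0.286, 0.049, 0.1, 0, -0.7, 0.286, 0.049, 0.2, 0, -0.7, 0.286, 0.049, 0.35, 0, -0.7, 0.286, 0.049, 0.5, 0, -0.7, 0.286, 0.049, 0.62, 0, -0.7, 0.286, 0.049, 0.7, 0, -0.7, 0.286, 0.049, 0.75, 0, -0.7, 0.286, 0.049, 0.77, 0, -0.7, 0.286, 0.049, 0.77, 0, -0.7, 0.286, 0.049, 0.77, 0, -0.7],
)

```text
time: 16.75
eef_pos: [0.5485, 0.3411, 0.1179]
tool_rot: [-3.127, -0.288, -0.002]
ft_force: [0.2, 0.1, -0.8]
grip_width: 0.0226
gripper_force: 39.5
```

```bash
python3 -c "
from h import *
d=wrist('w3')
go(.548,.3401,.105);go(.548,.3401,.069)"
```

```text
pos [0.5486 0.3412 0.1183] head 10.52 tilt [ 0.002  0.001 -1.   ] j7 -2.21 grip 0.0228 F [-0.7  0.1 -0.6] | shift [-0.004  0.005  0.066] turn 0 t 16.8
pos [0.5486 0.3412 0.1183] head 10.52 tilt [ 0.002  0.001 -1.   ] j7 -2.21 grip 0.0228 F [-0.7  0.1 -0.6] | shift [-0.005  0.005  0.246] turn 0 t 16.8
```

View pics/w3.png

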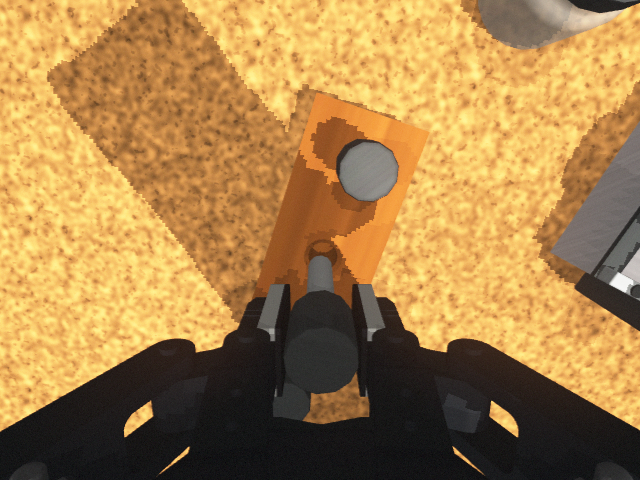

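The shank (320,275) points straight at the hole (321,249), so I'll apply the 1 mm correction and insert slowly.

arm_command(
  motion=[-0.004, 0.005, 0.03, 0, -0.7, -0.004, 0.005, 0.06, 0, -0.7, -0.004, 0.005, 0.08, 0, -0.7, -0.004, 0.005, 0.1, 0, -0.7, -0.004, 0.005, 0.12, 0, -0.7, -0.004, 0.005, 0.14, 0, -0.7, -0.004, 0.005, 0.14, 0, -0.7],
)

```text
time: 17.38
eef_pos: [0.5466, 0.3391, 0.0878]
tool_rot: [3.128, 0.288, -0.002]
ft_force: [-0.4, -0.0, -1.1]
grip_width: 0.0228
gripper_force: 39.5
```

arm_command(
  motion=[0, 0, 0.03, 0, -0.7, 0, 0, 0.055, 0, -0.7, 0, 0, 0.075, 0, -0.7, 0, 0, 0.085, 0, -0.7, 0, 0, 0.09, 0, -0.7, 0, 0, 0.09, 0, -0.7],
)

```text
time: 17.88
eef_pos: [0.5471, 0.3395, 0.0706]
tool_rot: [3.128, 0.288, -0.001]
ft_force: [-0.8, -0.2, -0.2]
grip_width: 0.0224
gripper_force: 39.5
```

arm_command(
  motion=[0, 0, 0.005, 0, -0.7, 0, 0, 0.009, 0, -0.7, 0, 0, 0.012, 0, -0.7, 0, 0, 0.012, 0, -0.7],
)

```text
time: 18.22
eef_pos: [0.5475, 0.3396, 0.0689]
tool_rot: [-3.128, -0.287, -0.001]
ft_force: [-0.2, -0.7, 2.1]
grip_width: 0.0228
gripper_force: 39.7
```

Touching bottom. I'll release, open a little and rise.

arm_command(
  motion=[0, 0, 0, 0, 0.1, 0, 0, 0, 0, 0.1, 0, 0, 0, 0, 0.1, 0, 0, 0, 0, 0.1, 0, 0, -0.1, 0, 0.1, 0, 0, -0.25, 0, 0.1, 0, 0, -0.5, 0, 0.1, 0, 0, -0.8, 0, 0.1, 0, 0, -0.98, 0, 0.1, 0, 0, -0.98, 0, 0.1],
)

```text
time: 19.05
eef_pos: [0.5487, 0.3409, 0.2704]
tool_rot: [-3.125, -0.287, -0.01]
ft_force: [1.5, 0.4, 0.4]
grip_width: 0.047
gripper_force: 0.0
```

```bash
python3 -c "
from h import *
d=wrist();W=d['W']
disc(W,.546,.34,.02,.085,.11);disc(W,.6,.332,.02,.085,.11)
d=robot.snapshot('side');r=robot.place_of('push_plate','side');print(r[0]['position'],r[0]['conf'])
go(.48,.2,.26)"
```

```text
n 776 circle 0.545 0.3397 0.012 mean [0.5462 0.34   0.0989] ztop 0.1011
n 807 circle 0.6005 0.3322 0.012 mean [0.6007 0.3324 0.0996] ztop 0.101
[0.5249, -0.119, 0.0834] 0.58
pos [0.5481 0.3402 0.2667] head 10.5 tilt [ 0.004  0.002 -1.   ] j7 -2.16 grip 0.0469 F [-0.7 -0.5 -0.7] | shift [-0.463  0.627  0.031] turn 0 t 19.2
```

arm_command(
  motion=[-0.46, 0.63, 0.05, 0, -1, -0.46, 0.63, 0.05, 0, -1, -0.46, 0.63, 0.05, 0, -1, -0.46, 0.63, 0.05, 0, -1, -0.46, 0.63, 0.05, 0, -1, -0.46, 0.63, 0.05, 0, -1],
)

```text
time: 19.7
eef_pos: [0.4786, 0.1964, 0.2531]
tool_rot: [3.127, 0.283, -0.004]
ft_force: [0.5, 0.7, 0.5]
grip_width: 0.0001
gripper_force: 0.0
```

arm_command(
  motion=[-0.09, 0.91, 0, 0, -1, -0.09, 0.91, 0, 0, -1, -0.09, 0.91, 0, 0, -1, -0.09, 0.91, 0, 0, -1, -0.09, 0.91, 0, 0, -1, -0.09, 0.91, 0, 0, -1],
)

```text
time: 20.2
eef_pos: [0.4958, 0.0122, 0.2535]
tool_rot: [3.128, 0.277, -0.002]
ft_force: [0.2, 0.1, -0.5]
grip_width: -0.0001
gripper_force: 0.0
```

arm_command(
  motion=[-0.09, 0.91, 0, -0.7, -1, -0.09, 0.91, 0, -0.7, -1, -0.09, 0.91, 0, -0.7, -1, -0.09, 0.91, 0, -0.7, -1, -0.09, 0.91, 0, -0.7, -1, -0.09, 0.91, 0, -0.7, -1, -0.09, 0.91, 0, -0.7, -1, -0.09, 0.91, 0, -0.7, -1, -0.09, 0.91, 0, -0.7, -1, -0.09, 0.91, 0, -0.7, -1],
)

```text
time: 21.03
eef_pos: [0.5117, -0.1635, 0.2536]
tool_rot: [-2.507, -1.89, -0.001]
ft_force: [0.4, 0.9, 0.2]
grip_width: -0.0003
gripper_force: 0.0
```

```bash
python3 -c "
from h import *
d=wrist('w4');W=d['W']
m=(W[...,2]>.1)&(W[...,2]<.115)&(np.hypot(W[...,0]-.525,W[...,1]+.117)<.05)
print(W[m].mean(0),cv2.minAreaRect(W[m][:,:2].astype(np.float32)))
m=(W[...,2]>.1)&(W[...,2]<.13)&(np.hypot(W[...,0]-.603,W[...,1]-.1355)<.08)
if m.sum()>10: print(cv2.minAreaRect(W[m][:,:2].astype(np.float32)))
go(.511,-.165,.25,73.5);go(.511,-.165,.077,73.5)"
```

```text
[ 0.52770042 -0.1181594   0.10851199] ((0.527751624584198, -0.11842317879199982), (0.010111723095178604, 0.059886910021305084), 73.35639953613281)
pos [ 0.5117 -0.1636  0.2536] head 73.88 tilt [-0.     0.002 -1.   ] j7 -0.18 grip 0.0001 F [-0.5 -0.6 -0.3] | shift [-0.008 -0.001  0.018] turn 0.004 t 21.0833
pos [ 0.5117 -0.1636  0.2536] head 73.88 tilt [-0.     0.002 -1.   ] j7 -0.18 grip 0.0001 F [-0.5 -0.6 -0.3] | shift [-0.009 -0.001  0.883] turn 0.004 t 21.0833
```

View pics/w4.png

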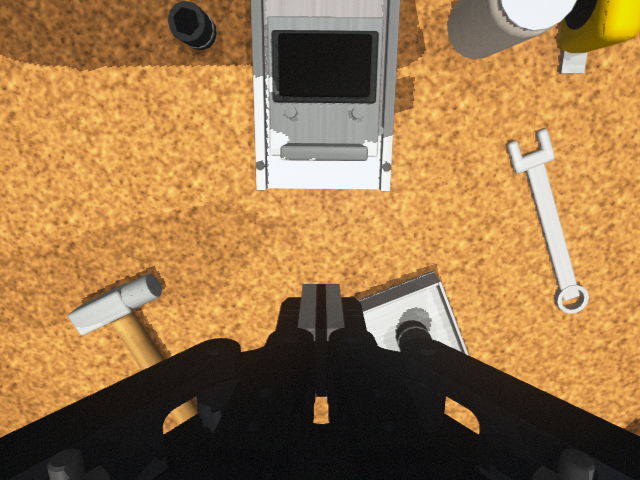

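The push plate is at (324,152), centre (0.5277, −0.1183), heading 73.4°, and it's in line with the closed fingers. I'll descend behind it.

arm_command(
  motion=[-0.01, 0.012, 0.2, 0.006, -1, -0.01, 0.012, 0.4, 0.006, -1, -0.01, 0.012, 0.6, 0.006, -1, -0.01, 0.012, 0.75, 0.006, -1, -0.01, 0.012, 0.83, 0.006, -1, -0.01, 0.012, 0.865, 0.006, -1, -0.01, 0.012, 0.865, 0.006, -1],
)

```text
time: 21.67
eef_pos: [0.512, -0.1665, 0.0796]
tool_rot: [-2.522, -1.867, 0.002]
ft_force: [-1.0, -0.6, -0.2]
grip_width: -0.0
gripper_force: 0.0
```

arm_command(
  motion=[0.03, 0, 0, 0, -1, 0.06, 0, 0, 0, -1, 0.09, 0, 0, 0, -1, 0.12, 0, 0, 0, -1, 0.15, 0, 0, 0, -1, 0.18, 0, 0, 0, -1, 0.21, 0, 0, 0, -1, 0.24, 0, 0, 0, -1, 0.27, 0, 0, 0, -1, 0.3, 0, 0, 0, -1],
)

```text
time: 22.5
eef_pos: [0.5301, -0.1106, 0.0815]
tool_rot: [2.526, 1.867, -0.0]
ft_force: [-1.2, -2.0, 1.0]
grip_width: -0.0003
gripper_force: 1.0
```

```bash
python3 -c "
from h import *
go(.5277+.1737*.2865,-.1183+.1737*.958,.08,73.36)"
```

```text
pos [ 0.5301 -0.1106  0.0815] head 72.95 tilt [-0. -0. -1.] j7 -0.4 grip -0.0003 F [-1.2 -2.   1. ] | shift [ 0.828 -0.006  0.007] turn -0.005 t 22.5
```

arm_command(
  motion=[0.06, 0, 0, 0, -1, 0.12, 0, 0, 0, -1, 0.18, 0, 0, 0, -1, 0.24, 0, 0, 0, -1, 0.3, 0, 0, 0, -1, 0.36, 0, 0, 0, -1, 0.42, 0, 0, 0, -1, 0.48, 0, 0, 0, -1, 0.54, -0.003, 0, 0, -1, 0.6, -0.003, 0, 0, -1],
)

```text
time: 23.33
eef_pos: [0.5648, 0.0052, 0.0813]
tool_rot: [2.526, 1.868, -0.0]
ft_force: [-2.0, -3.6, -0.4]
grip_width: 0.0003
gripper_force: 1.2
```

arm_command(
  motion=[0.03, 0, 0, 0, -1, 0.06, 0, 0, 0, -1, 0.09, 0, 0, 0, -1, 0.11, 0, 0, 0, -1, 0.13, 0, 0, 0, -1, 0.14, 0, 0, 0, -1, 0.15, 0, 0, 0, -1, 0.16, 0, 0, 0, -1, 0.165, 0, 0, 0, -1, 0.17, 0, 0, 0, -1],
)

```text
time: 24.17
eef_pos: [0.5744, 0.0365, 0.0814]
tool_rot: [-2.526, -1.868, 0.0]
ft_force: [-2.2, -1.1, 1.0]
grip_width: 0.0005
gripper_force: 0.8
```

```bash
python3 -c "
from h import *
go(.5277+.1737*.2865,-.1183+.1737*.958,.08,73.36)"
```

```text
pos [0.5744 0.0365 0.0814] head 72.95 tilt [-0. -0. -1.] j7 -0.65 grip 0.0005 F [-2.2 -1.1  1. ] | shift [ 0.06  -0.003  0.007] turn -0.005 t 24.1667
```

arm_command(
  motion=[0.005, 0, 0, 0, -1, 0.01, 0, 0, 0, -1, 0.015, 0, 0, 0, -1, 0.02, 0, 0, 0, -1, 0.025, 0, 0, 0, -1, 0.03, 0, 0, 0, -1],
)

```text
time: 24.67
eef_pos: [0.5748, 0.0379, 0.0814]
tool_rot: [2.527, 1.863, -0.01]
ft_force: [-8.1, -12.2, 9.0]
grip_width: 0.0001
gripper_force: 7.0
```

arm_command(
  motion=[0.005, 0, 0, 0, -1, 0.01, 0, 0, 0, -1, 0.015, 0, 0, 0, -1, 0.02, 0, 0, 0, -1],
)

```text
time: 25.0
eef_pos: [0.5748, 0.0382, 0.0814]
tool_rot: [2.527, 1.859, -0.018]
ft_force: [-12.0, -18.5, 15.4]
grip_width: -0.0002
gripper_force: 11.1
```

arm_command(
  motion=[0.005, 0, 0, 0, -1, 0.01, 0, 0, 0, -1, 0.01, 0, 0, 0, -1],
)

```text
time: 25.25
eef_pos: [0.575, 0.039, 0.0814]
tool_rot: [2.528, 1.858, -0.02]
ft_force: [-11.3, -18.4, 14.4]
grip_width: -0.0005
gripper_force: 10.6
```

The force stopped rising. I'll check where the carriage is.

```bash
python3 -c "
from h import *
d=wrist('w5');W=d['W'];u=np.array([.2865,.958]);c=np.array([.5277,-.1183])+.1347*u
m=(W[...,2]>.1)&(W[...,2]<.114)
S=(W[...,:2]-c)@u; Y=(W[...,:2]-c)@np.array([-.958,.2865])
q=m&(np.abs(Y)<.028)&(S<.1)&(S>0.02)
print('plate top s',np.percentile(S[q],[2,50,98]) if q.sum() else None,q.sum())
q=(W[...,2]>.061)&(W[...,2]<.067)&(np.abs(Y)<.045)
print('carriage s',np.percentile(S[q],[1,50,99]),q.sum())
q=(W[...,2]>.1)&(W[...,2]<.13)&(np.abs(Y)<.068)&(S>.1)
print('bridge s',np.percentile(S[q],[1,50,99]),q.sum())
for cn in('top','side'):
  e=robot.snapshot(cn);cv2.imwrite(f'pics/{cn}5.png',cv2.resize(e['img'][140:300,200:420],None,fx=3,fy=3))
  for n in('push_plate','carriage','bridge_beam'):print(cn,n,[(np.round(x['position'],4).tolist(),round(x['conf'],2)) for x in robot.place_of(n,cn)[:2]])
"
```

```text
plate top s [0.03693194 0.04717046 0.05117623] 8265
carriage s [0.04356679 0.06580107 0.12327107] 18685
bridge s [0.1192097  0.11967657 0.12228347] 18057
top push_plate [([0.5779, 0.0524, 0.0853], 0.59)]Traceback (most recent call last):
  File "<string>", line 14, in <module>
    for n in('push_plate','carriage','bridge_beam'):print(cn,n,[(np.round(x['position'],4).tolist(),round(x['conf'],2)) for x in robot.place_of(n,cn)[:2]])
                                                                                                                                 ~~~~~~~~~~~~~~^^^^^^
ValueError: it knows: bolt_jar, bridge_beam, bushing_mouth, detent, driver, grease_tin, mallet, pin_foot, pin_head, push_plate, rack_hole, slide, socket_mid, socket_small, spanner, tape_measure, tray_floor
```

View pics/w5.png

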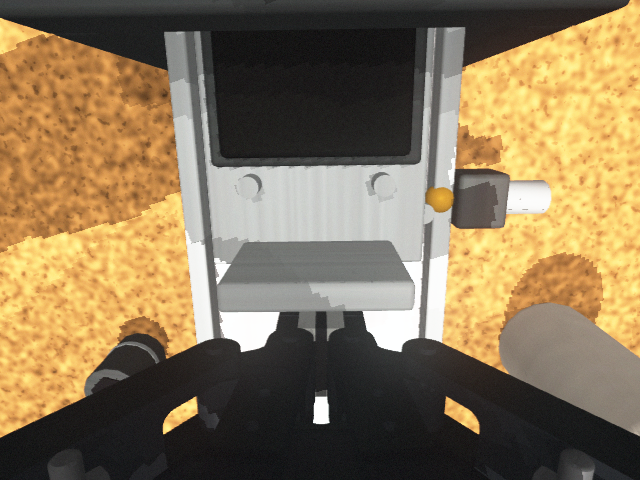

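```bash
python3 -c "
from h import *
s=robot.sense();print(s['torque'].round(2),s['ft_force'].round(1),s['effort'].round(1))
d=wrist();W=d['W'];print(d['mount'].round(3),d['T'][:3,3])
u=np.array([.2865,.958]);c=np.array([.5277,-.1183])+.1347*u
S=(W[...,:2]-c)@u; Y=(W[...,:2]-c)@np.array([-.958,.2865])
print('cam s',(d['T'][:2,3]-c)@u,'tcp s',(s['eef_pos'][:2]-c)@u)
for col in(260,380):
  print(col,[(r,round(float(S[r,col]),4),round(float(W[r,col,2]),4)) for r in range(236,316,5)])
"
```

```text
[-3.54  2.21  0.1 ] [-10.9 -17.5  14.4] [ -9.8 -50.6 -12.9 -23.3  -2.6  -5.2  -0.1]
[[-0.001 -0.966 -0.26   0.066]
 [ 1.    -0.    -0.001  0.001]
 [ 0.    -0.26   0.966 -0.143]
 [ 0.     0.     0.     1.   ]] [0.5970775  0.10373923 0.22311873]
cam s 0.09791094226318668 tcp s 0.030308172158994857
260 [(236, 0.0535, 0.0635), (241, 0.0518, 0.0648), (246, 0.0519, 0.072), (251, 0.0516, 0.0772), (256, 0.0517, 0.0836), (261, 0.0517, 0.0889), (266, 0.0514, 0.093), (271, 0.0514, 0.0978), (276, 0.0515, 0.1026), (281, 0.0513, 0.1062), (286, 0.0509, 0.1091), (291, 0.0493, 0.1093), (296, 0.0478, 0.1094), (301, 0.0459, 0.1088), (306, 0.0444, 0.1092), (311, 0.0421, 0.1077)]
380 [(236, 0.0532, 0.0645), (241, 0.0519, 0.0671), (246, 0.0516, 0.0727), (251, 0.0518, 0.0794), (256, 0.0515, 0.0844), (261, 0.0516, 0.0899), (266, 0.0521, 0.0962), (271, 0.0517, 0.0997), (276, 0.0517, 0.1041), (281, 0.0514, 0.1074), (286, 0.0504, 0.1089), (291, 0.0489, 0.1093), (296, 0.0472, 0.109), (301, 0.0454, 0.1085), (306, 0.044, 0.109), (311, 0.0121, 0.047)]
```

View pics/top5.png

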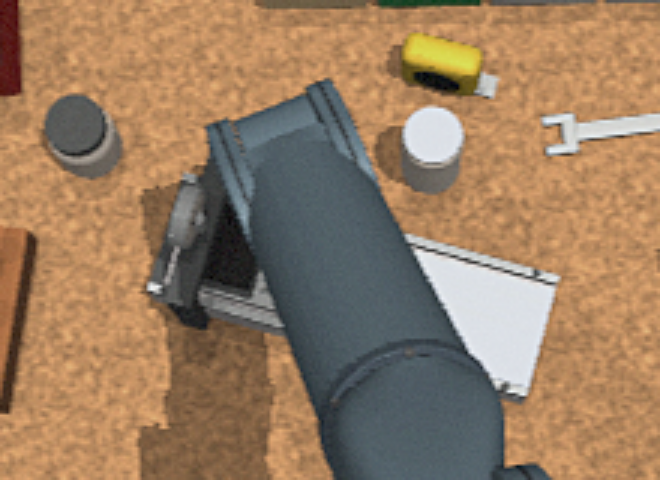

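The carriage reads about 0.201, inside the detent. The load is at the fingertips and part of it is downward friction, so I'll ease upwards slightly and keep pushing.

arm_command(
  motion=[0, 0, -0.01, 0, -1, 0.005, 0, -0.015, 0, -1, 0.01, 0, -0.015, 0, -1, 0.015, 0, -0.015, 0, -1, 0.02, 0, -0.015, 0, -1],
)

```text
time: 25.87
eef_pos: [0.5766, 0.0448, 0.0823]
tool_rot: [2.529, 1.86, -0.015]
ft_force: [-2.1, -10.2, -6.1]
grip_width: -0.0001
gripper_force: 4.1
```

```bash
cat >> h.py <<'E'
def car():
    s=robot.sense();d=wrist();W=d['W'];u=np.array([.2865,.958]);c=np.array([.5277,-.1183])+.1347*u
    S=(W[...,:2]-c)@u; Y=(W[...,:2]-c)@np.array([-.958,.2865])
    q=(W[...,2]>.07)&(W[...,2]<.1)&(np.abs(Y)<.025)&(S>.047)&(S<.075)
    b=(W[...,2]>.1)&(W[...,2]<.13)&(np.abs(Y)<.068)&(S>.1)
    print("plate front",np.median(S[q]).round(4),q.sum(),"bridge",np.median(S[b]).round(4),"value",(np.median(S[q])+.268-np.median(S[b])).round(4),"tcp s",((s['eef_pos'][:2]-c)@u).round(4),s['ft_force'].round(1),s['time'])
E
python3 -c "
from h import *
car()"
```

```text
plate front 0.057 3845 bridge 0.1226 value 0.2024 tcp s 0.0356 [ -2.1 -10.2  -6.1] 25.8667
```

arm_command(
  motion=[0.005, 0, 0, 0, -1, 0.01, 0, 0, 0, -1, 0.015, 0, 0, 0, -1, 0.02, 0, 0, 0, -1],
)

```text
time: 26.25
eef_pos: [0.5783, 0.0493, 0.0834]
tool_rot: [2.527, 1.861, -0.014]
ft_force: [-6.5, -15.9, 1.7]
grip_width: -0.0001
gripper_force: 8.7
```

```bash
python3 -c "
from h import *
car()"
```

```text
plate front 0.0616 3834 bridge 0.1254 value 0.2042 tcp s 0.0404 [ -6.5 -15.9   1.7] 26.25
```

arm_command(
  motion=[0.005, 0, 0, 0, -1, 0.01, 0, 0, 0, -1, 0.01, 0, 0, 0, -1],
)

```text
time: 26.55
eef_pos: [0.5783, 0.0493, 0.0834]
tool_rot: [2.527, 1.859, -0.018]
ft_force: [-6.9, -17.2, 3.7]
grip_width: 0.0002
gripper_force: 9.8
```

```bash
python3 -c "
from h import *
car()"
```

```text
plate front 0.0615 3858 bridge 0.1254 value 0.2042 tcp s 0.0403 [ -6.9 -17.2   3.7] 26.55
```

It has stalled against the stop, 189 to 190 mm beyond the start, which matches home. I'll back off, rise and verify.

arm_command(
  motion=[-0.05, 0, 0, 0, -1, -0.15, 0, 0, 0, -1, -0.25, 0, 0, 0, -1, -0.35, 0, -0.1, 0, -1, -0.4, 0, -0.3, 0, -1, -0.4, 0, -0.5, 0, -1, -0.4, 0, -0.7, 0, -1, -0.4, 0, -0.9, 0, -1, -0.4, 0, -0.9, 0, -1, -0.4, 0, -0.9, 0, -1],
)

```text
time: 27.43
eef_pos: [0.5601, -0.0179, 0.2677]
tool_rot: [2.522, 1.866, 0.011]
ft_force: [0.4, -0.1, -0.7]
grip_width: -0.0002
gripper_force: 0.0
```

```bash
python3 -c "
from h import *
car()
for cn in('top','side'):
  e=robot.snapshot(cn)
  if cn=='side': cv2.imwrite('pics/side6.png',e['img'])
  for n in 'push_plate bridge_beam pin_head pin_foot socket_mid socket_small grease_tin tape_measure bolt_jar spanner driver mallet'.split():print(cn,n,[(np.round(x['position'],3).tolist(),round(x['conf'],2)) for x in robot.place_of(n,cn)[:3]])
go(.5,0,.3)"
```

```text
plate front 0.0517 127 bridge nan value nan tcp s -0.0292 [ 0.4 -0.1 -0.7] 27.4333
top push_plate [([0.581, 0.065, 0.084], 0.61), ([0.605, 0.134, 0.119], 0.61)]
top bridge_beam [([0.605, 0.136, 0.115], 0.58), ([0.769, -0.07, 0.001], 0.54)]
top pin_head [([0.548, 0.337, 0.087], 0.61)]
top pin_foot [([0.545, 0.34, 0.005], 0.53), ([0.65, 0.056, 0.056], 0.4)]
top socket_mid [([0.565, -0.332, 0.031], 0.7), ([0.452, 0.005, -0.0], 0.46)]
top socket_small [([0.486, -0.32, 0.002], 0.52)]
top grease_tin [([0.548, 0.338, 0.042], 0.67)]
top tape_measure [([0.768, -0.07, 0.003], 0.56)]
top bolt_jar [([0.706, 0.251, -0.005], 0.78)]
top spanner [([0.716, -0.258, -0.001], 0.93)]
top driver [([0.305, 0.34, 0.004], 0.6)]
top mallet [([0.305, -0.325, 0.0], 0.7), ([0.769, -0.07, 0.0], 0.58)]
side push_plate [([0.583, 0.066, 0.087], 0.94)]
side bridge_beam [([0.601, 0.133, 0.116], 0.67)]
side pin_head [([0.542, 0.34, 0.087], 0.7)]
side pin_foot [([0.543, 0.346, 0.014], 0.56)]
side socket_mid [([0.564, -0.326, 0.026], 0.5), ([0.304, -0.322, 0.002], 0.49)]
side socket_small [([0.487, -0.322, 0.004], 0.69)]
side grease_tin [([0.681, -0.058, -0.001], 0.78)]
side tape_measure [([0.77, -0.07, 0.001], 0.92), ([0.565, 0.011, 0.003], 0.69)]
side bolt_jar [([0.706, 0.252, -0.0], 0.56)]
side spanner [([0.721, -0.25, -0.0], 0.75)]
side driver [([0.304, 0.337, 0.001], 0.74)]
side mallet [([0.301, -0.324, -0.0], 0.64)]
pos [ 0.5575 -0.0189  0.2645] head 72.97 tilt [-0. -0. -1.] j7 -0.47 grip 0.0001 F [-0.4  0.3  0.2] | shift [ 0.006 -0.303 -0.178] turn 0 t 28.7833
  return _methods._mean(a, axis=axis, dtype=dtype,
  ret = ret.dtype.type(ret / rcount)
```

View pics/side6.png

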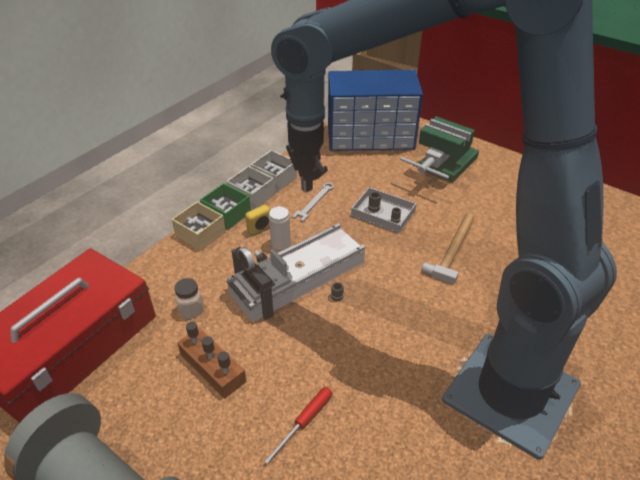

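The view shows the pin in the rack (208,345), the socket in the tray (374,201) and the carriage at the bridge. One depth check of the plate top, then I hand in.

```bash
python3 -c "
from h import *
W=wrist()['W'];m=(W[...,2]>.104)&(W[...,2]<.114)&(np.hypot(W[...,0]-.582,W[...,1]-.064)<.045)
b=cv2.minAreaRect(W[m][:,:2].astype(np.float32));print(b,m.sum(),'value',.0203+(np.array(b[0])-[.5277,-.1183])@[.2865,.958])
"
```

```text
((0.5825114846229553, 0.06494753807783127), (0.00991318840533495, 0.05911257863044739), 73.13690185546875) 1364 value 0.21155463182303907
```

Home: it reads 0.2115, which is 0.210 within the calibration error.

```bash
python3 -c "
from cell import robot
print(robot.close_job())"
```

```text
the job is handed in; nothing more can be done
None
```

The job is handed in at about 29 s: the socket stands in the tray, the pin is fully down in the rack, the carriage is home in its detent (position about 0.21), and the gripper is clear of everything.

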